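# Carry a freshly filled mould on its arched tray to the cold-air nozzle

## Robot

A 7-joint arm with a two-finger parallel gripper is mounted at the origin on the work surface. World frame = base frame: x ahead of the robot, y to its left, z up, the work surface at z = 0. Lengths are in m, angles in rad, forces in N, time in s.
With the tool pointing down it reaches from about 0.425 to 0.925 m from the base axis. Payload 6.8 kg.
Tool frame: the origin (TCP) lies midway between the tips of the shut fingers; the grasp point (between the pads) lies 19 mm behind it (manip.grip_point_offset is the z of the grasp point in the tool frame, in m); z points along the fingers, y is the line along which they close (so a half turn about z gives the same grasp; the last joint's range is limited). The gripper opens to 85 mm and grips with 20 to 120 N. Pads are 22 mm wide; open, the fingers measure 114 mm over their backs; the gripper's body (76 mm by 85 mm) begins 54 mm behind the grasp point. The pads swing forward as they close: fully open they stand 13 mm farther back than shut.
Start: joints at [-1.228, 0.477, 0.022, 1.555, -0.011, 1.109, -0.083], TCP at [0.294, 0.608, 0.231] pointing down, gripper open.
Joint ranges: [-2.96, 2.96], [-0.34, 2.1], [-1.41, 1.46], [0.24, 2.44], [-1.37, 4.51], [0.17, 1.92], [-2.96, 2.96]. Speed limits (rad/s): [2.39, 2.39, 3.14, 3.14, 3.14, 3.14, 3.14].

## Interface

Orientations are given as a unit quaternion [x, y, z, w].
In Python, from bench import manip gives the robot as it stands.
- The arm moves only by the shell command python3 -m pendant 'ROWS'. ROWS is a JSON object of lists of equal length, an entry for each row: "linear": the shift along the tool's x, y, z in units of 0.3 m (1.0 is 0.3 m), a list of three; "rotation": the turn, a rotation vector about the tool's x, y, z in units of 0.5 rad (1.0 is 0.5 rad), a list of three; "grip": the finger opening in mm, from 0 to 85.4. A call has 1 to 8 rows; each row is the pose to reach, as a shift and turn from the pose commanded when the call began, along the tool's axes at that moment; what a row does not reach only later rows make up. A row lasts 1/8 s, in which the tool goes at most 62.5 mm and 10.7 degrees, less where a joint would pass 70% of its speed; a pose out of reach is approached as far as the arm can. A call with a number of a shift or a turn outside -1 to 1 is refused whole. A call with a gripper value outside its range is refused whole. The fingers move at their own pace and stop on an object; the grip force is fixed at half the most. Time passes only in rows, so rows that repeat a pose let the fingers close. It gives the time, the measured TCP pose, the force, the opening and the grip force at its end, in the units of the state.
- manip.get_state(): the state, without advancing time (a new reading comes with each control period).
- manip.camera(name): name is "scene" or "top"; returns a dict with "pixels" (384x512x3 uint8, blue, green, red), "z_map" (384x512 float32, m along the optical axis (not along the pixel's ray), 0 where there is no reading), "fx", "fy", "cx", "cy" (pixels), "distortion" ([k1, k2, p1, p2, k3] as OpenCV has them; the pictures are not rectified), "pose" (4x4, takes a point from camera to world coordinates). Camera axes: x right, y down, z forward; pixel columns grow to the right and rows downward; lengths in m; the calibration is good to about 2 mm. A picture is of the moment at which its call begins.
- manip.sign_off(): hands the job in; it is judged then, once.
Trained networks look in a picture, given as the dict that the camera call returned (one of the last four; its "shot" number tells which), for a name from the list of things; names that differ only in an ending like _2 or _b are one class to them, and where a whole thing is asked for, a point or a joint stands for the part that bears it (a point fixed in the world has none). Each returns a list of dicts, best first, with "confidence" (0 to 1); they miss things now and then, are a little off and sometimes report something else, mostly with a low value. They report only what shows in the picture. A call takes as long as a camera call.
- manip.find_in(picture, query): "box" ([left, top, width, height] in pixels, round what is visible of it).
The state is a dict: "time_s": time; "joint_positions": joint angles; "dq": joint speeds; "joint_efforts": joint torques, N m; "eef_pos": TCP position; "orientation": TCP orientation; "contact_force": force on the tool from outside, world axes, zero at the start; "wrist_torque": the same for the moment, N m; "opening": finger opening in m; "grasp_force": force on a finger pad.
Only numpy, scipy, OpenCV 4.12 (cv2) and the standard library are available. Lean on these libraries where they do the work, as an engineer would, in place of code of your own. Each camera call takes 0.05 s, during which the arm holds its last target. There are 200 camera calls.

## Task

Lift the track tray off its stand by the black grip and, while still above the stand, bring the wheeled mould carrier from the end wall to the middle of the arched track and keep it there, between the blue lines, for two seconds; then carry the tray to the cooling station. Once it has left that first wall the carrier must not run into an end wall, at either place or on the way, or the soft filling spills; hold the tray in front of the nozzle at the given point, lined up with the slab, and keep the carrier between the blue lines for at least five seconds. Do not tip the tray steeply, touch the carrier with the robot or disturb the loose mould, cup and jar, and finish while holding the tray there nearly level, clear of everything, with the carrier in the middle and almost still: the arm then keeps its pose for one more second.

Things in the scene. Friction and masses are not known exactly. Their poses are not given: they have to be found in the camera images.
- tray: Loose tray, about 0.6 kg, with the carrier 0.75 kg: white plate 190 mm (x) by 330 mm (y), 4 mm thick, with the arched track along y at x = +55 mm (see tray_mid) and a black grip at x = -35 mm (see tray_grip), steel counterweight 20 mm high at x = -79 mm. Origin on the plate's underside, 98 mm from its +x edge; z up, y along the track, x from the grip to the track.
- tray_grip (a point): Where to grip, axes as the tray's: tray x = -35, y = 0, z = 55 mm, in the upright black grip, a block 34 mm (x) by 24 mm (y) whose upper end is 76 mm above the tray's underside. Pinch it from above, fingers closing along the tray's y. The centre of mass of the loaded tray is about 26 mm from the grip towards the track.
- tray_mid (a point): Middle of the track, axes as the tray's: tray x = 55, y = 0, z = 7 mm. The aluminium track is 80 mm wide between low kerbs and arched upwards along y with a radius of 4 m, so its middle is 3 mm higher than its ends; blue end walls 10 mm thick and 44 mm high stand at y = +-155 mm (inner faces); blue lines cross it at y = +-20 mm.
- carrier: Grey-brown mould with 8 filled cavities on four wheels, 73 mm (x) by 100 mm (y) by 42 mm high, about 0.15 kg, hardly braked; cannot leave the track. Origin: at tray_mid when in the middle. It starts at the +y end wall, 105 mm from tray_mid. With tray-y offset s (m), tray tilt a (rad, +y end up) and tray acceleration b along y it runs at 9.8 (s/4 - a) - b m/s2: unstable, time constant 0.64 s.
- stand: Fixed white stand that carries the level tray at the start: two rails 150 by 30 mm with upper faces 30 mm above the table, 240 mm apart along y. Origin on the table under its centre; the tray's origin starts over it.
- station: Fixed cooling station: marble slab 200 mm (x) by 300 mm (y), 20 mm high; origin on the table under the slab's centre. A post at x = 205 mm on a foot 60 by 100 mm carries the blue nozzle, which blows to -x: its round mouth, 54 mm across, is at x = 155 mm, y = 0, 130 mm above the table; nothing stands higher than 160 mm.
- station_aim (a point): Point in front of the nozzle at station x = 55 mm, y = 0, 100 mm above the table: tray_mid belongs here, with the tray's axes parallel to the station's (x of the tray towards the nozzle).
- mould: Bystander, leave alone: grey-brown chocolate mould 135 by 220 by 26 mm lying on the table, origin at the centre of its underside.
- cup: Bystander, leave alone: white cup, 60 mm across and 70 mm high, origin at the centre of its underside.
- jar: Bystander, leave alone: amber jar with a white lid, 60 mm across and 70 mm high, origin at the centre of its underside.

How it is judged:
On the way, in this order (a step that is already met when the one before it is completed fails the run):
1. the tray is lifted off the stand (by 15 mm or more) and still above it (within 100 mm), with the carrier within 30 mm of the track's middle, for 1.5 s (height (world z) of tray_mid above 0.049 m and horizontal distance between tray and stand below 0.1 m and y of carrier in the frame of tray_mid between -0.03 and 0.03 m), for 1.5 s.
2. the tray is held at the nozzle (tray_mid within 30 mm sideways of station_aim, 65 to 135 mm high, parallel to the slab within 0.2 rad), with the carrier within 30 mm of the track's middle, for 4.5 s (horizontal distance between tray_mid and station_aim below 0.03 m and height (world z) of tray_mid between 0.065 and 0.135 m and angle between the y axis of tray and the y axis of station, either way round below 0.2 rad and y of carrier in the frame of tray_mid between -0.03 and 0.03 m and contact force between tray and station below 0.05 N), for 4.5 s.
At the end, for the whole second after the job is handed in: The robot still grips the tray at the nozzle: tray_mid within 40 mm sideways of station_aim and 60 to 140 mm above the table, tray parallel to the slab within 0.2 rad, tilted less than 0.12 rad, not touching the station, the carrier within 60 mm of the track's middle and slower than 0.15 m/s (horizontal distance between tray_mid and station_aim below 0.04 m and height (world z) of tray_mid between 0.06 and 0.14 m and angle between the y axis of tray and the y axis of station, either way round below 0.2 rad and y of carrier in the frame of tray_mid between -0.06 and 0.06 m and contact force between tray and station below 0.05 N and contact force between the fingers and tray above 1 N and angle between tray's own z axis and vertical below 0.12 rad and linear speed of carrier below 0.15 m/s); the arm keeps its last pose, push and grip.
It fails at once if the carrier runs against the end wall at -y, or against either end wall (100 mm or more from the middle) once the tray is 100 mm from the stand (y of carrier in the frame of tray_mid below -0.103 m or (horizontal distance between tray and stand above 0.1 m and (y of carrier in the frame of tray_mid above 0.1 m or y of carrier in the frame of tray_mid below -0.1 m))).
It fails at once if the tray is tipped by more than 0.35 rad (angle between tray's own z axis and vertical above 0.35 rad).
It fails at once if the robot touches the carrier (contact force between any of the arm, the fingers and carrier above 0.3 N).
It fails at once if a bystander is moved by more than 20 mm (distance of any of mould, cup, jar from where it was at the start of the episode above 0.02 m).
It also fails if it takes over 69 s, if anything falls off the work surface, if the arm or the gripper's body presses on something with over 40 N, if the wrist force passes 120 N, or if a joint passes its speed limit or range.

## Working session

There is one attempt and no reset: what is moved stays moved. The work goes in short steps, Python scripts to look and compute and a shell command to move; the robot and the scene stay as the last step left them, time stands still between calls to the robot, and variables do not carry over. Pictures are saved under pics/ and viewed, at most 10 in all, crops included, and the job is handed in when it is done.

```bash
mkdir -p pics; ls; cat > h.py <<'E'
import numpy as np, cv2
from bench import manip
def K(p): return np.array([[p['fx'],0,p['cx']],[0,p['fy'],p['cy']],[0,0,1.]])
def cloud(p):
    h,w=p['z_map'].shape
    u,v=np.meshgrid(np.arange(w,dtype=np.float64),np.arange(h,dtype=np.float64))
    n=cv2.undistortPoints(np.stack([u,v],-1).reshape(-1,1,2),K(p),np.array(p['distortion'],float)).reshape(h,w,2)
    z=p['z_map'].astype(float)
    c=np.stack([n[...,0]*z,n[...,1]*z,z],-1)
    T=np.array(p['pose']); W=c@T[:3,:3].T+T[:3,3]
    W[z==0]=np.nan
    return W
E
python3 - <<'E'
from h import *
for n in ['top','scene']:
    p=manip.camera(n); cv2.imwrite(f'pics/{n}0.png',p['pixels'])
    np.save(f'{n}0.npy',cloud(p)); W=cloud(p)
    print(n,np.round(p['pose'],3).tolist(),p['fx'])
    for q in ['tray','tray_grip','tray_mid','carrier','stand','station','mould','cup','jar']:
        r=manip.find_in(p,q)[:2]
        for d in r:
            b=[int(x) for x in d['box']]
            s=W[b[1]:b[1]+b[3],b[0]:b[0]+b[2]].reshape(-1,3)
            print(q,round(d['confidence'],2),b,np.round(np.nanmedian(s,0),3))
print(manip.get_state())
E
```

```text
pics
top [[-0.005, -0.993, 0.122, 0.447], [-1.0, 0.004, -0.006, 0.011], [0.005, -0.122, -0.992, 0.835], [0.0, 0.0, 0.0, 1.0]] 349.282100594611
tray 0.84 [76, 176, 151, 86] [0.476 0.231 0.036]
tray_grip 0.7 [81, 178, 147, 87] [0.47  0.224 0.036]
tray_grip 0.46 [242, 153, 23, 31] [0.585 0.001 0.069]
tray_mid 0.9 [77, 176, 151, 87] [0.474 0.229 0.036]
carrier 0.78 [86, 181, 43, 32] [0.523 0.326 0.079]
carrier 0.3 [284, 111, 130, 155] [ 0.546 -0.226  0.019]
station 0.92 [285, 112, 124, 155] [ 0.544 -0.222  0.019]
station 0.57 [79, 177, 150, 83] [0.476 0.225 0.036]
mould 0.85 [197, 74, 95, 64] [0.747 0.021 0.026]
cup 0.79 [241, 256, 29, 28] [ 0.358 -0.003  0.007]
cup 0.47 [76, 179, 153, 85] [0.47  0.228 0.036]
jar 0.58 [242, 153, 23, 28] [0.589 0.001 0.07 ]
scene [[-0.127, 0.575, -0.808, 1.229], [0.992, 0.066, -0.109, 0.095], [-0.009, -0.816, -0.579, 0.59], [0.0, 0.0, 0.0, 1.0]] 431.3086131728538
tray 0.59 [279, 167, 175, 77] [0.487 0.235 0.035]
tray 0.43 [386, 196, 59, 39] [0.539 0.324 0.066]
tray_grip 0.94 [279, 160, 175, 84] [0.46  0.237 0.034]
tray_mid 0.96 [278, 163, 175, 80] [0.467 
[... 384 characters left out ...]
7695835,  0.02241495,  1.55538199, -0.01147509,
        1.10931191, -0.08311489]), 'dq': array([ 1.29860646e-03,  8.62414489e-04, -9.51370148e-05, -5.32882959e-04,
        5.26186906e-04, -6.40837126e-04,  7.60305897e-04]), 'joint_efforts': array([ 7.11520497e-04, -5.96338248e+01,  1.60684414e+00, -2.81553197e+01,
        1.25370413e-02,  1.41932273e-03, -9.76424275e-06]), 'eef_pos': array([0.29411504, 0.607582  , 0.23134378]), 'orientation': array([2.23521138e-01, 9.74699082e-01, 3.32134606e-05, 1.21000605e-05]), 'contact_force': array([ 0.02945867,  0.20256241, -0.4534412 ]), 'wrist_torque': array([-0.02659952, -0.05623869, -0.01309393]), 'grasp_force': 0.0, 'opening': 0.08561466278741002}
```

```bash
python3 - <<'E'
import cv2,numpy as np
a=cv2.resize(cv2.imread('pics/top0.png')[60:300,60:440],(760,480),interpolation=cv2.INTER_CUBIC);cv2.imwrite('pics/t1.png',a)
a=cv2.resize(cv2.imread('pics/scene0.png')[120:370,60:470],(800,488),interpolation=cv2.INTER_CUBIC);cv2.imwrite('pics/s1.png',a)
for n in ['top','scene']:
    W=np.load(n+'0.npy').reshape(-1,3);W=W[~np.isnan(W[:,0])]
    def rect(name,m):
        P=W[m]; 
        if len(P)<5: print(n,name,len(P));return
        r=cv2.minAreaRect((P[:,:2]*1000).astype(np.float32)); print(n,name,len(P),np.round(P.mean(0),4),np.round(r[0],1),np.round(r[1],1),round(r[2],2))
    x,y,z=W.T
    reg=(abs(x-.48)<.2)&(y>.03)&(y<.45)
    rect('plate',reg&(z>.025)&(z<.043))
    rect('grip',(abs(x-.45)<.06)&(abs(y-.23)<.05)&(z>.09)&(z<.13))
    rect('gripmid',(abs(x-.45)<.06)&(abs(y-.23)<.05)&(z>.06)&(z<.13))
    rect('carrier',reg&(y>.26)&(z>.068)&(z<.1))
    reg=(abs(x-.54)<.2)&(y<-.03)&(y>-.4)
    rect('slab',reg&(z>.014)&(z<.026))
    rect('nozzle',reg&(z>.1)&(z<.17))
    rect('post',reg&(z>.03)&(z<.1))
E
```

```text
top plate 9112 [0.4704 0.2062 0.0357] [527.7 210.1] [302.8 359.8] 0.34
top grip 212 [0.4331 0.2211 0.1054] [432.3 222.3] [33.3 24.4] 0.18
top gripmid 291 [0.4371 0.2223 0.0972] [465.7 241.5] [114.4  35.3] 30.74
top carrier 1306 [0.5219 0.3336 0.0784] [521.9 333.2] [111.2  81.3] 89.77
top slab 11336 [ 0.4804 -0.2207  0.0204] [ 548.7 -201. ] [360.8 363.3] 86.19
top nozzle 708 [ 0.6484 -0.2375  0.1434] [ 655.5 -242.5] [51.9 71.1] 84.19
top post 132 [ 0.632  -0.1957  0.0609] [ 545.2 -138.1] [212.  380.8] 89.36
scene plate 6500 [0.4891 0.2006 0.0355] [527.3 212.5] [301.5 347.7] 0.91
scene grip 173 [0.4427 0.2184 0.1017] [437.8 219.1] [24.4 34.4] 88.09
scene gripmid 348 [0.4493 0.2213 0.0884] [467.8 237.9] [113.4  35.3] 32.54
scene carrier 1224 [0.5321 0.3303 0.0764] [524.2 330.8] [109.7  82.7] 89.53
scene slab 7423 [ 0.5158 -0.2097  0.0199] [ 551.2 -203.7] [366.3 364.7] 86.98
scene nozzle 1097 [ 0.6639 -0.2379  0.1379] [ 660.4 -242.1] [48.8 73.9] 87.86
scene post 453 [ 0.6583 -0.2227  0.0646] [573.4 -66.9] [193.4 397.3] 54.96
```

View pics/t1.png

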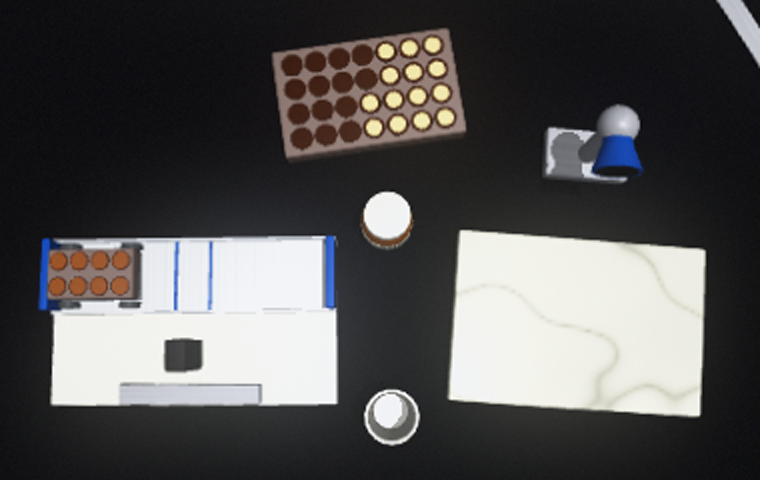

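View pics/s1.png

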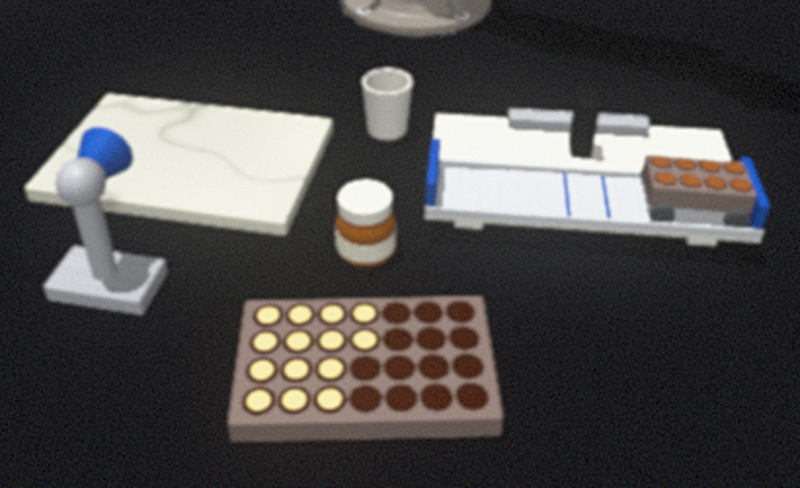

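```bash
python3 - <<'E'
import cv2,numpy as np
for n in ['top','scene']:
    I=cv2.imread(f'pics/{n}0.png').astype(int);W=np.load(n+'0.npy');x,y,z=np.moveaxis(W,-1,0)
    br=I.min(-1)>110; b,g,r=np.moveaxis(I,-1,0)
    def rect(name,m):
        m=cv2.morphologyEx(np.nan_to_num(m).astype(np.uint8),cv2.MORPH_OPEN,np.ones((3,3),np.uint8))>0
        P=W[m]; P=P[~np.isnan(P[:,0])]
        R=cv2.minAreaRect((P[:,:2]*1000).astype(np.float32)); print(n,name,len(P),np.round(P.mean(0),4),np.round(R[0],1),np.round(R[1],1),round(R[2],2))
    rect('slab',br&(y<-.03)&(abs(z-.02)<.01)&(x<.62))
    rect('plate',br&(y>.03)&(abs(z-.036)<.012)&(x<.6))
    blue=(b>r+50)&(b>g+30)
    rect('walls',blue&(y>.03)&(z>.045))
    rect('wall+',blue&(y>.3)&(z>.06)); rect('wall-',blue&(y<.1)&(y>0.03)&(z>.06))
    rect('nozzle',blue&(y<-.03))
    org=(r>b+50)&(r>g+25)
    rect('cav',org&(y>.2)&(z>.06))
    P=W[(abs(x-.43)<.05)&(abs(y-.22)<.04)&(z>.097)]; print('grip',np.round(np.median(P,0),4),len(P), np.round(P.min(0),3),np.round(P.max(0),3))
    print('jar/cup/mould max z', [np.round(np.nanmax(np.where((abs(x-a)<.05)&(abs(y-c)<.04),z,np.nan)),3) for a,c in [(.6,0),(.36,0)]])
E
```

```text
top slab 10581 [ 0.4654 -0.2229  0.0204] [ 480.4 -242.1] [346.9 810.7] 39.6
top plate 9219 [0.4698 0.2067 0.036 ] [471.8 223.5] [191.4 330.4] 0.3
top walls 317 [0.5215 0.2377 0.074 ] [523.1 224.5] [ 78.9 329. ] 0.06
top wall+ 165 [0.521  0.3829 0.074 ] [522.9 383. ] [11.6 78.9] 89.77
top wall- 144 [0.524  0.0635 0.0748] [524.2  63.5] [77.1  6.9] 0.07
top nozzle 286 [ 0.6383 -0.2358  0.1468] [ 639.5 -237.9] [44.3 36.1] 85.45
top cav 480 [0.5228 0.3305 0.0798] [522.1 330.8] [91.6 47.1] 89.52
grip [0.4324 0.2219 0.1065] 199 [0.416 0.21  0.097] [0.449 0.235 0.109]
jar/cup/mould max z [np.float64(0.074), np.float64(0.073)]
scene slab 7802 [ 0.3182 -0.2732  0.0195] [-165.4 -542.7] [1649.8  904.8] 11.73
scene plate 7517 [0.3644 0.2197 0.0361] [-120.1  375.5] [ 630.1 1391.1] 89.31
scene walls 374 [0.5422 0.2315 0.068 ] [526.9 220.6] [ 83.8 330.2] 0.6
scene wall+ 150 [0.5352 0.3802 0.0722] [524.6 380.5] [10.3 82.7] 89.42
scene wall- 141 [0.5379 0.0607 0.0722] [530.9  60.5] [79.2  9.9] 0.44
scene nozzle 446 [ 0.6404 -0.2344  0.1434] [ 641.1 -239.6] [42.4 35.1] 86.05
scene cav 753 [-0.13    0.5686  0.1199] [-224.   573.6] [ 202.  1647.6] 67.84
grip [0.4421 0.2189 0.105 ] 131 [0.421 0.208 0.097] [0.455 0.232 0.108]
jar/cup/mould max z [np.float64(0.072), np.float64(0.073)]
```

```bash
python3 - <<'E'
import cv2,numpy as np
for n in ['top','scene']:
    I=cv2.imread(f'pics/{n}0.png').astype(int);W=np.load(n+'0.npy');x,y,z=np.moveaxis(W,-1,0)
    m=(I.min(-1)>110)&(abs(y+.22)<.19)&(abs(x-.48)<.14)&(abs(z-.02)<.008)
    m=cv2.morphologyEx(m.astype(np.uint8),cv2.MORPH_OPEN,np.ones((5,5),np.uint8))>0
    P=W[m];R=cv2.minAreaRect((P[:,:2]*1000).astype(np.float32));print(n,R)
from scipy.spatial.transform import Rotation as Rn
from bench import manip
s=manip.get_state();R=Rn.from_quat(s['orientation']);print(R.as_matrix().round(3),manip.grip_point_offset)
Rt=Rn.from_matrix([[-1,0,0],[0,1,0],[0,0,-1]])
print('rot',(R.inv()*Rt).as_rotvec()/.5)
for z in (.18,.066):
    print(z,R.inv().apply(np.array([.435,.2215,z])-s['eef_pos'])/.3)
E
```

```text
top ((467.5705871582031, -226.4356689453125), (299.32000732421875, 200.18882751464844), 85.41130065917969)
scene ((470.0269775390625, -229.8523406982422), (300.8728332519531, 204.57542419433594), 85.24725341796875)
[[-0.9    0.436  0.   ]
 [ 0.436  0.9    0.   ]
 [-0.     0.    -1.   ]] -0.0187
rot [ 1.33985748e-04  4.88126086e-05 -9.01702086e-01]
0.18 [-0.98344992 -0.95372977  0.17108761]
0.066 [-0.98344659 -0.95375643  0.55108761]
```

```bash
python3 -m pendant '{"linear":[[-0.983,-0.954,0.17],[-0.983,-0.954,0.17],[-0.983,-0.954,0.17],[-0.983,-0.954,0.17],[-0.983,-0.954,0.17],[-0.983,-0.954,0.17],[-0.983,-0.954,0.17],[-0.983,-0.954,0.17]],"rotation":[[0,0,-0.902],[0,0,-0.902],[0,0,-0.902],[0,0,-0.902],[0,0,-0.902],[0,0,-0.902],[0,0,-0.902],[0,0,-0.902]],"grip":[85,85,85,85,85,85,85,85]}'; python3 -c "
from bench import manip
print(manip.get_state())"
```

```text
time_s: 2.0
eef_pos: [0.4358, 0.2178, 0.1802]
orientation: [0.003, 1.0, -0.001, -0.0]
contact_force: [0.3, 0.6, -0.3]
opening: 0.085
grasp_force: 0.0
{'time_s': 2.0, 'joint_positions': array([-0.64211834,  0.23054514,  0.05739117,  2.05006772, -0.01589055,
        0.86216958,  0.98870461]), 'dq': array([-0.04500221,  0.00627791, -0.06159853, -0.02883306, -0.01752587,
       -0.00208321, -0.03399796]), 'joint_efforts': array([ 1.72260761e+00, -3.95490003e+01,  2.28200600e+00, -2.32870209e+01,
        2.05462910e-01,  2.22446473e-02,  3.68067669e-01]), 'eef_pos': array([0.43583814, 0.21783132, 0.18015031]), 'orientation': array([ 3.10040064e-03,  9.99994985e-01, -6.44918607e-04, -2.65421798e-05]), 'contact_force': array([ 0.25026275,  0.63946778, -0.32411386]), 'wrist_torque': array([ 0.00551447, -0.06675028, -0.0270728 ]), 'grasp_force': 0.0, 'opening': 0.08496961304391006}
```

```bash
python3 -m pendant '{"linear":[[0,0,0.1],[0,0,0.2],[0,0,0.3],[0,0,0.38],[0,0,0.38]],"rotation":[[0,0,0],[0,0,0],[0,0,0],[0,0,0],[0,0,0]],"grip":[85,85,85,85,85]}'; python3 - <<'E'
from h import *
p=manip.camera('scene');q=manip.camera('top');s=manip.get_state();print(s['eef_pos'],s['orientation'],s['contact_force'])
cv2.imwrite('pics/g1.png',np.vstack([p['pixels'][100:340,100:500],q['pixels'][100:300,20:420]]))
E
```

```text
time_s: 2.62
eef_pos: [0.4335, 0.222, 0.0651]
orientation: [-0.001, 1.0, -0.001, -0.001]
contact_force: [-0.6, 1.0, 1.0]
opening: 0.0848
grasp_force: 0.0
[0.43499288 0.22243181 0.06689934] [-5.58260872e-04  9.99999776e-01  3.14622606e-04  1.95111228e-04] [-0.08346117  0.44370895  0.59244194]
```

View pics/g1.png

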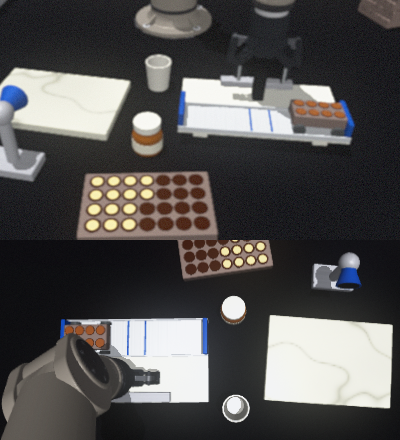

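```bash
cat > ctl.py <<'E'
"""ctl.py est [frames] | then plan: ctl.py frames nrows dy_mm [amax]"""
import sys, json, os
from h import *
from scipy.spatial.transform import Rotation as Rn
from scipy.optimize import lsq_linear
w2=9.8/4; w=w2**.5; TAU=.03; dt=.005; OFF=0.0
if os.path.exists('off.txt'): OFF=float(open('off.txt').read())
def tray(s):
    R=Rn.from_quat(s['orientation']).as_matrix()
    M=np.column_stack([-R[:,0],R[:,1],-R[:,2]])      # tray axes in world
    return M, s['eef_pos']+M@np.array([.035,0,-.0365])
def meas(cam='scene'):
    s=manip.get_state(); M,o=tray(s); p=manip.camera(cam)
    I=p['pixels'].astype(int); b,g,r=np.moveaxis(I,-1,0)
    v,u=np.nonzero((r>b+50)&(r>g+25))
    n=cv2.undistortPoints(np.stack([u,v],-1).astype(float).reshape(-1,1,2),K(p),np.array(p['distortion'],float)).reshape(-1,2)
    T=np.array(p['pose']); d=np.c_[n,np.ones(len(n))]@T[:3,:3].T; c=T[:3,3]
    pl=o+M@np.array([0,0,.049]); k=((pl-c)@M[:,2])/(d@M[:,2])
    q=(c+d*k[:,None]-o)@M
    m=(q[:,0]>.01)&(q[:,0]<.1)&(abs(q[:,1])<.16)
    q=q[m]; md=np.median(q[:,1]); q=q[abs(q[:,1]-md)<.055]
    a=np.arcsin(M[2,1]); lo,hi=np.percentile(q[:,1],[1,99])
    return s['time_s'],q[:,1].mean()-OFF,a,len(q),hi-lo
def lag(x):
    y=np.array(x,float)
    for _ in range(2):
        z=y.copy()
        for i in range(1,len(y)): z[i]=z[i-1]+(y[i]-z[i-1])*dt/(TAU+dt)
        y=z
    return y
def resp(s0,v0,acc):
    s,v=s0,v0; S=[]
    for f in acc:
        v+=(w2*s+f)*dt; s+=v*dt; S.append((s,v))
    return np.array(S)
def plan(s,v,N,dy,amax=.1,hold=.2):
    T=N*.125+hold; t=np.arange(0,T,dt); kn=np.arange(N+1)*.125
    x=np.linspace(0,1,N+1); prof=dy*np.round((10*x**3-15*x**4+6*x**5)/.01*abs(dy)/.3)*.01*.3/abs(dy) if dy else 0*x
    py=lag(np.interp(t,kn,prof)); bacc=np.gradient(np.gradient(py,dt),dt)
    base=resp(s,v,-bacc); cols=[]
    for k in range(1,N):
        e=np.zeros(N+1); e[k]=1; cols.append(resp(0,0,-9.8*lag(np.interp(t,kn,e))))
    C=np.array(cols)                                  # (N-1,t,2)
    A=[C[:,-1,0]*300,C[:,-1,1]*200]; y=[-base[-1,0]*300,-base[-1,1]*200]
    for j in range(10,len(t),10): A.append(C[:,j,0]*4); y.append(-base[j,0]*4)
    ff=-np.interp(kn,t,lag(bacc))/9.8
    E=np.eye(N-1); A+=list(E*3); y+=list(3*ff[1:N])
    D=np.diff(np.pad(E,((1,1),(0,0))),axis=0); dff=np.diff(np.r_[0,ff[1:N],0])
    A+=list(D*3); y+=list(3*dff)
    a=lsq_linear(np.array(A),np.array(y),(-amax,amax)).x
    rot=np.round(-2*a/.005)*.005; a=-rot/2
    tr=base+np.tensordot(a,C,(0,0))
    print('rot x:',[round(float(k),3) for k in rot]+[0],'lin y:',[round(float(k),2) for k in prof[1:]/.3])
    print('pred end s %.1f v %.1f mm, range %.0f..%.0f'%(*(tr[int(N*.125/dt)-1]*1e3),tr[:,0].min()*1e3,tr[:,0].max()*1e3))
if __name__=='__main__':
    nf=int(sys.argv[1]); P=np.array([meas() for _ in range(nf)])
    st=manip.get_state(); t=P[:,0]-st['time_s']
    print('meas',np.round(P[:,1]*1e3,1),'tilt mrad',np.round(P[:,2]*1e3,1),'n',P[:,3].astype(int),'len',np.round(P[:,4]*1e3))
    B=np.c_[np.cosh(w*t),np.sinh(w*t)/w]
    s,v=np.linalg.lstsq(B,P[:,1],rcond=None)[0] if nf>1 else (P[-1,1],0)
    M,o=tray(st); yaw=np.arctan2(M[1,0],M[0,0])
    print('t %.2f s %.1f mm v %.1f mm/s'%(st['time_s'],s*1e3,v*1e3),'eef',st['eef_pos'].round(4),'mid',(o+M@[.055,0,.007]).round(4),'tilt xy',np.round([M[2,0],M[2,1]],4),'yaw %.3f'%yaw,'open %.4f F %.0f'%(st['opening'],st['grasp_force']),st['contact_force'].round(1))
    if len(sys.argv)>3:
        for N in map(int,sys.argv[2].split(',')): plan(s,v,N,float(sys.argv[3])/1e3,float(sys.argv[4]) if len(sys.argv)>4 else .1)
E
python3 -m pendant '{"linear":[[0,0,0],[0,0,0],[0,0,0],[0,0,0],[0,0,0],[0,0,0]],"rotation":[[0,0,0],[0,0,0],[0,0,0],[0,0,0],[0,0,0],[0,0,0]],"grip":[20,20,20,20,20,20]}'; python3 ctl.py 2
```

```text
time_s: 3.48
eef_pos: [0.4351, 0.2217, 0.0668]
orientation: [-0.0, 1.0, 0.0, 0.0]
contact_force: [-1.2, 0.3, 6.2]
opening: 0.0236
grasp_force: 60.6
meas [104.9 104.8] tilt mrad [0.5 0.5] n [430 429] len [87. 87.]
t 3.58 s 105.3 mm v 16.8 mm/s eef [0.4351 0.2218 0.0668] mid [0.5252 0.2218 0.0374] tilt xy [0.0007 0.0006] yaw 0.000 open 0.0234 F 61 [-1.9  0.2  6.1]
```

```bash
python3 -m pendant '{"linear":[[0,0,-0.01],[0,0,-0.04],[0,0,-0.08],[0,0,-0.13],[0,0,-0.18],[0,0,-0.22],[0,0,-0.24],[0,0,-0.25]],"rotation":[[0,0,0],[0,0,0],[0,0,0],[0,0,0],[0,0,0],[0,0,0],[0,0,0],[0,0,0]],"grip":[20,20,20,20,20,20,20,20]}'; python3 - <<'E'
from h import *
p=manip.camera('scene');cv2.imwrite('pics/g2.png',p['pixels'][80:380,80:512])
E
python3 ctl.py 2 8,6 0 .12
```

```text
time_s: 4.58
eef_pos: [0.4348, 0.2215, 0.1416]
orientation: [-0.0, 1.0, 0.0, 0.0]
contact_force: [0.0, -0.7, -9.0]
opening: 0.0233
grasp_force: 59.6
meas [105.1 105. ] tilt mrad [ 0.1 -0. ] n [425 430] len [87. 87.]
t 4.72 s 105.5 mm v 16.7 mm/s eef [0.4346 0.2214 0.141 ] mid [0.5246 0.2214 0.1115] tilt xy [-0.0005 -0.0003] yaw 0.000 open 0.0235 F 60 [-0.3  0.5 -8. ]
rot x: [-0.24, -0.24, -0.12, 0.0, 0.085, 0.125, 0.115, 0] lin y: [0.0, 0.0, 0.0, 0.0, 0.0, 0.0, 0.0, 0.0]
pred end s -0.4 v -14.2 mm, range -1..109
rot x: [-0.24, -0.24, -0.24, 0.18, 0.24, 0] lin y: [0.0, 0.0, 0.0, 0.0, 0.0, 0.0]
pred end s 21.6 v -49.9 mm, range 17..109
```

View pics/g2.png

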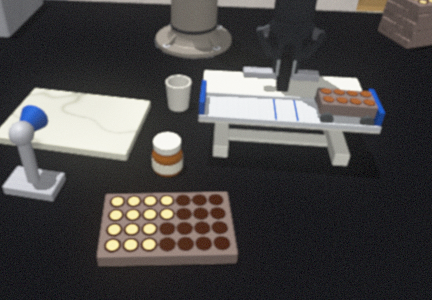

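```bash
python3 -c "
from ctl import *
plan(.105,0,8,0,.12,.2);plan(.105,0,7,0,.12,.2)"
```

```text
rot x: [-0.24, -0.215, -0.09, 0.015, 0.085, 0.115, 0.1, 0] lin y: [0.0, 0.0, 0.0, 0.0, 0.0, 0.0, 0.0, 0.0]
pred end s 1.1 v -8.9 mm, range 1..106
rot x: [-0.24, -0.24, -0.125, 0.035, 0.16, 0.19, 0] lin y: [0.0, 0.0, 0.0, 0.0, 0.0, 0.0, 0.0]
pred end s 0.7 v -20.9 mm, range -0..106
```

```bash
python3 -m pendant '{"linear":[[0,0,0],[0,0,0],[0,0,0],[0,0,0],[0,0,0],[0,0,0],[0,0,0],[0,0,0]],"rotation":[[-0.24,0,0],[-0.215,0,0],[-0.09,0,0],[0.015,0,0],[0.085,0,0],[0.115,0,0],[0.1,0,0],[0,0,0]],"grip":[20,20,20,20,20,20,20,20]}'; python3 ctl.py 4 4,5,6,8 0 .1
```

```text
time_s: 5.72
eef_pos: [0.4347, 0.2223, 0.1412]
orientation: [-0.001, 1.0, 0.001, 0.0]
contact_force: [-0.4, -0.4, -8.1]
opening: 0.0232
grasp_force: 61.2
meas [-49.9 -51.4 -55.1 -60.8] tilt mrad [ 1.1  2.3 -0.4 -1. ] n [409 408 394 402] len [89. 90. 88. 88.]
t 5.92 s -64.3 mm v -91.0 mm/s eef [0.4349 0.2208 0.1413] mid [0.5249 0.2206 0.1118] tilt xy [-0.     -0.0009] yaw -0.001 open 0.0234 F 61 [ 0.  -0.4 -8.2]
rot x: [0.2, 0.2, 0.01, 0] lin y: [0.0, 0.0, 0.0, 0.0]
pred end s -70.9 v 63.7 mm, range -83..-61
rot x: [0.2, 0.2, 0.2, -0.195, 0] lin y: [0.0, 0.0, 0.0, 0.0, 0.0]
pred end s -50.2 v 66.4 mm, range -83..-42
rot x: [0.2, 0.2, 0.2, -0.0, -0.2, 0] lin y: [0.0, 0.0, 0.0, 0.0, 0.0, 0.0]
pred end s -30.2 v 55.2 mm, range -83..-24
rot x: [0.2, 0.2, 0.18, 0.065, -0.045, -0.12, -0.13, 0] lin y: [0.0, 0.0, 0.0, 0.0, 0.0, 0.0, 0.0, 0.0]
pred end s -0.6 v 14.4 mm, range -83..-0
```

```bash
python3 -c "
from ctl import *
for N in (4,6,8): plan(-.066,-.125,N,0,.15,.15)"
```

```text
rot x: [0.3, 0.3, -0.155, 0] lin y: [0.0, 0.0, 0.0, 0.0]
pred end s -67.2 v 65.0 mm, range -89..-61
rot x: [0.3, 0.3, 0.3, -0.215, -0.3, 0] lin y: [0.0, 0.0, 0.0, 0.0, 0.0, 0.0]
pred end s -6.0 v 35.8 mm, range -89..-4
rot x: [0.3, 0.26, 0.125, 0.005, -0.075, -0.11, -0.105, 0] lin y: [0.0, 0.0, 0.0, 0.0, 0.0, 0.0, 0.0, 0.0]
pred end s -1.9 v 7.4 mm, range -89..-2
```

```bash
python3 -m pendant '{"linear":[[0,0,0],[0,0,0],[0,0,0],[0,0,0]],"rotation":[[0.3,0,0],[0.28,0,0],[0.1,0,0],[0,0,0]],"grip":[20,20,20,20]}'; python3 ctl.py 4 4,5,6,8 0 .1
```

```text
time_s: 6.42
eef_pos: [0.4349, 0.2203, 0.1413]
orientation: [0.001, 1.0, 0.002, 0.0]
contact_force: [-0.2, -0.3, -7.5]
opening: 0.0233
grasp_force: 62.2
meas [-22.5 -10.1  -0.8   8.3] tilt mrad [3.5 4.3 1.4 0.4] n [414 419 423 419] len [88. 88. 88. 88.]
t 6.62 s 19.1 mm v 204.4 mm/s eef [0.4349 0.2207 0.1414] mid [0.5249 0.2206 0.1119] tilt xy [0.0001 0.0002] yaw -0.001 open 0.0235 F 62 [ 1.  -0.1 -8.1]
rot x: [-0.2, -0.2, -0.15, 0] lin y: [0.0, 0.0, 0.0, 0.0]
pred end s 67.4 v -47.1 mm, range 20..70
rot x: [-0.2, -0.2, -0.2, 0.035, 0] lin y: [0.0, 0.0, 0.0, 0.0, 0.0]
pred end s 57.0 v -57.5 mm, range 20..70
rot x: [-0.2, -0.2, -0.2, -0.16, 0.2, 0] lin y: [0.0, 0.0, 0.0, 0.0, 0.0, 0.0]
pred end s 36.8 v -60.5 mm, range 20..70
rot x: [-0.2, -0.2, -0.2, -0.175, -0.025, 0.12, 0.18, 0] lin y: [0.0, 0.0, 0.0, 0.0, 0.0, 0.0, 0.0, 0.0]
pred end s 1.0 v -18.7 mm, range 0..70
```

```bash
sed -i 's/    y=np.array(x,float)$/    y=np.array(x,float); y[0]=0/' ctl.py; cat > fit2.py <<'E'
from fit import *
from scipy.optimize import least_squares
oA=np.array([-49.9,-51.4,-55.1,-60.8])/1e3; oB=np.array([-22.5,-10.1,-.8,8.3])/1e3
for mode in('lin','zoh'):
  for tau in (.003,.02,.04,.06,.08):
    def f(p):
        S=sim(A,.105,0,1.205,mode,tau,p[0],p[1]); SB=sim(B,S[-1,0],S[-1,1]+p[2],.7,mode,tau,p[0],p[1])
        return np.r_[S[idx(1.),0]-oA,SB[idx(.5),0]-oB,p[2]*.02,(p[0]-1)*.02]*1e3
    r=min((least_squares(f,[1,l,0],diff_step=.02) for l in((0,.03) if mode=='lin' else (0,-.03))),key=lambda r:r.cost)
    print(mode,tau,r.cost.round(1),r.x.round(3),r.fun.round(1))
E
python3 fit2.py|tail -10
```

```text
zoh 0.03 1.1 A [-45. -48. -52. -56.] B err mm 4.2 0
zoh 0.03 1.2 A [-73. -79. -85. -91.] B err mm 8.5 -0.02
lin 0.003 6.0 [ 1.09   0.049 -0.049] [ 1.8 -0.6 -1.   0.2  0.5 -1.4 -0.3  1.  -1.   1.8]
lin 0.02 13.7 [ 1.174  0.067 -0.052] [ 1.5 -0.6 -0.7  0.8 -1.  -2.   0.1  2.3 -1.   3.5]
lin 0.04 37.8 [ 1.263  0.075 -0.048] [ 1.4 -0.5 -0.4  1.4 -3.5 -3.1  0.6  4.5 -1.   5.3]
lin 0.06 77.0 [ 1.348  0.08  -0.039] [ 1.8 -0.3 -0.2  1.8 -5.9 -4.2  1.1  6.7 -0.8  7. ]
lin 0.08 124.1 [ 1.422  0.08  -0.021] [ 2.8  0.1 -0.2  1.6 -7.9 -5.2  1.4  8.7 -0.4  8.4]
zoh 0.003 5.9 [ 1.029  0.    -0.049] [ 1.9 -0.6 -1.2 -0.2  1.9 -0.8 -0.6 -0.1 -1.   0.6]
zoh 0.02 7.2 [ 1.081  0.    -0.041] [ 1.9 -0.5 -1.   0.2 -0.4 -1.7 -0.1  1.8 -0.8  1.6]
zoh 0.04 24.8 [ 1.142 -0.    -0.03 ] [ 2.  -0.3 -0.6  0.7 -3.2 -2.9  0.5  4.2 -0.6  2.8]Traceback (most recent call last):
  File "fit2.py", line 9, in <module>
    r=min((least_squares(f,[1,l,0],diff_step=.02) for l in((0,.03) if mode=='lin' else (0,-.03))),key=lambda r:r.cost)
  File "fit2.py", line 9, in <genexpr>
    r=min((least_squares(f,[1,l,0],diff_step=.02) 
[... 624 characters left out ...]
lf.fun_wrapped(xp_copy(self.x))
             ~~~~~~~~~~~~~~~~^^^^^^^^^^^^^^^^^
    return np.atleast_1d(self.fun(x))
                         ~~~~~~~~^^^
    return self.f(x, *self.args, **self.kwargs)
           ~~~~~~^^^^^^^^^^^^^^^^^^^^^^^^^^^^^^
  File "fit2.py", line 7, in f
    S=sim(A,.105,0,1.205,mode,tau,p[0],p[1]); SB=sim(B,S[-1,0],S[-1,1]+p[2],.7,mode,tau,p[0],p[1])
                                                 ~~~^^^^^^^^^^^^^^^^^^^^^^^^^^^^^^^^^^^^^^^^^^^^^^
  File "fit.py", line 7, in sim
    else: c=np.array([a[min(int((x+lead)/.125+1e-9)+1,N)] for x in t])
                      ~^^^^^^^^^^^^^^^^^^^^^^^^^^^^^^^^^^
IndexError: index -6 is out of bounds for axis 0 with size 5
```

```bash
python3 - <<'E'
s=open('ctl.py').read()
s=s.replace('TAU=.03','TAU=.015; GAIN=1.06')
s=s.replace("py=lag(np.interp(t,kn,prof))","Z=lambda p:p[np.minimum((t/.125+1e-9).astype(int)+1,N)]\n    py=lag(Z(prof))")
s=s.replace("-9.8*lag(np.interp(t,kn,e))","-9.8*GAIN*lag(Z(e))")
s=s.replace("def lag(x):","def lag(x,n=2):").replace("ff=-np.interp(kn,t,lag(bacc))/9.8","cb=np.cumsum(bacc)*dt; ff=np.zeros(N+1); ff[1:]=-np.diff(np.interp(np.arange(N+1)*.125+.03,t,cb))/.125/9.8")
open('ctl.py','w').write(s)
E
python3 -c "
from ctl import *
for N in (4,5,6,8): plan(.0176,.185,N,0,.12)"
```

```text
rot x: [-0.24, -0.24, 0.09, 0] lin y: [0.0, 0.0, 0.0, 0.0]
pred end s 23.7 v -24.6 mm, range 19..38
rot x: [-0.24, -0.24, -0.12, 0.24, 0] lin y: [0.0, 0.0, 0.0, 0.0, 0.0]
pred end s 6.1 v -7.1 mm, range 5..38
rot x: [-0.24, -0.23, -0.085, 0.065, 0.14, 0] lin y: [0.0, 0.0, 0.0, 0.0, 0.0, 0.0]
pred end s 0.4 v -0.2 mm, range 0..38
rot x: [-0.205, -0.185, -0.1, -0.025, 0.03, 0.06, 0.06, 0] lin y: [0.0, 0.0, 0.0, 0.0, 0.0, 0.0, 0.0, 0.0]
pred end s 0.5 v 3.0 mm, range 0..41
```

```bash
python3 -m pendant '{"linear":[[0,0,0],[0,0,0],[0,0,0],[0,0,0],[0,0,0],[0,0,0]],"rotation":[[-0.24,0,0],[-0.23,0,0],[-0.085,0,0],[0.065,0,0],[0.14,0,0],[0,0,0]],"grip":[20,20,20,20,20,20]}'; python3 ctl.py 4 4,5,6 0 .1
```

```text
time_s: 7.38
eef_pos: [0.4345, 0.2254, 0.1413]
orientation: [-0.003, 1.0, -0.0, 0.0]
contact_force: [0.9, 0.7, -8.2]
opening: 0.0233
grasp_force: 62.5
meas [31.9 39.9 45.1 49.7] tilt mrad [-0.6  1.3 -2.1 -2.8] n [424 429 420 422] len [88. 88. 89. 87.]
t 7.58 s 57.0 mm v 131.6 mm/s eef [0.4348 0.2217 0.1414] mid [0.5248 0.2216 0.1119] tilt xy [ 0.0001 -0.0024] yaw 0.000 open 0.0236 F 63 [ 0.4 -0.3 -8.7]
rot x: [-0.2, -0.2, -0.02, 0] lin y: [0.0, 0.0, 0.0, 0.0]
pred end s 53.4 v -56.7 mm, range 45..72
rot x: [-0.2, -0.2, -0.2, 0.2, 0] lin y: [0.0, 0.0, 0.0, 0.0, 0.0]
pred end s 33.8 v -36.0 mm, range 28..72
rot x: [-0.2, -0.2, -0.2, 0.02, 0.2, 0] lin y: [0.0, 0.0, 0.0, 0.0, 0.0, 0.0]
pred end s 16.5 v -20.9 mm, range 13..72
```

```bash
cat > log.py <<'E'
from ctl import *
m=meas(); s=manip.get_state(); M,o=tray(s); print('LOG t %.2f s %.1f a(mrad) %.1f -> %.1f eefy %.4f'%(m[0],m[1]*1e3,m[2]*1e3,M[2,1]*1e3,s['eef_pos'][1]))
E
P="python3 -m pendant"; Q="python3 log.py"
$P '{"linear":[[0,0,0]],"rotation":[[-0.2,0,0]],"grip":[20]}'|grep -E 'time|eef'; $Q
$P '{"linear":[[0,0,0]],"rotation":[[0,0,0]],"grip":[20]}'|grep -E 'time|eef'; $Q
$P '{"linear":[[0,0,0]],"rotation":[[0.2,0,0]],"grip":[20]}'|grep -E 'time|eef'; python3 ctl.py 4 4,5,6 0 .1
```

```text
time_s: 7.7
eef_pos: [0.4345, 0.2244, 0.1414]
LOG t 7.70 s 62.0 a(mrad) 101.0 -> 103.1 eefy 0.2206
time_s: 7.88
eef_pos: [0.4348, 0.2208, 0.1412]
LOG t 7.88 s 64.3 a(mrad) 97.1 -> 97.5 eefy 0.2216
time_s: 8.05
eef_pos: [0.435, 0.2198, 0.1413]
meas [41.9 29.4 20.9 15.5] tilt mrad [-4.8 -6.8 -0.6  1.1] n [419 423 419 424] len [88. 88. 88. 89.]
t 8.25 s 5.4 mm v -169.6 mm/s eef [0.4346 0.223  0.1413] mid [0.5246 0.2233 0.1118] tilt xy [0.0001 0.0011] yaw 0.003 open 0.0232 F 62 [ 0.1  0.1 -8.1]
rot x: [0.2, 0.2, -0.11, 0] lin y: [0.0, 0.0, 0.0, 0.0]
pred end s -5.4 v 3.9 mm, range -14..5
rot x: [0.2, 0.17, 0.015, -0.1, 0] lin y: [0.0, 0.0, 0.0, 0.0, 0.0]
pred end s -0.1 v 1.0 mm, range -14..5
rot x: [0.175, 0.15, 0.06, -0.025, -0.07, 0] lin y: [0.0, 0.0, 0.0, 0.0, 0.0, 0.0]
pred end s -0.1 v 0.8 mm, range -16..5
```

```bash
python3 - <<'E'
s=open('ctl.py').read()
s=s.replace("    m=(q[:,0]>.01)","""    vb,ub=np.nonzero((b>r+50)&(b>g+30)); nb=cv2.undistortPoints(np.stack([ub,vb],-1).astype(float).reshape(-1,1,2),K(p),np.array(p['distortion'],float)).reshape(-1,2)
    db=np.c_[nb,np.ones(len(nb))]@T[:3,:3].T; pb=o+M@np.array([0,0,.03]); kb=((pb-c)@M[:,2])/(db@M[:,2]); qb=(c+db*kb[:,None]-o)@M
    W=[qb[(abs(qb[:,1]-y)<.03)&(abs(qb[:,0]-.055)<.08)].mean(0)*1e3 for y in(.16,-.16)]
    L=qb[(abs(qb[:,1])<.06)&(abs(qb[:,0]-.055)<.08)]
    DIAG.append([W[0][0]-W[1][0],(W[0][1]+W[1][1])/2,len(L) and L[:,1].mean()*1e3])
    m=(q[:,0]>.01)""").replace("OFF=0.0","OFF=0.0; DIAG=[]",1)
s=s.replace("    B=np.c_[np","    print('diag',np.round(DIAG,1).tolist())\n    B=np.c_[np")
open('ctl.py','w').write(s)
E
python3 -m pendant '{"linear":[[0,0,0],[0,0,0]],"rotation":[[0.2,0,0],[0,0,0]],"grip":[20,20]}'|grep -E 'time|eef'; python3 ctl.py 6 4,5,6 0 .1
```

```text
time_s: 8.5
eef_pos: [0.434, 0.2262, 0.1411]
meas [-10.2  -5.5  -3.3  -4.4  -5.5  -6.9] tilt mrad [ 3.5  6.   0.4 -1.4 -1.4 -1. ] n [424 425 427 434 434 429] len [88. 88. 88. 88. 87. 88.]
diag [[3.0, -2.6, -27.2], [1.3, -2.5, -2.0], [2.4, -2.6, -3.1], [2.2, -2.5, 2.3], [2.5, -2.7, -1.1], [2.0, -2.5, -7.5]]
t 8.80 s -4.6 mm v 6.6 mm/s eef [0.4349 0.2212 0.1414] mid [0.5249 0.2212 0.1118] tilt xy [-0.0001 -0.0007] yaw -0.001 open 0.0231 F 63 [-0.  -0.1 -7.7]
rot x: [0.02, -0.0, -0.025, 0] lin y: [0.0, 0.0, 0.0, 0.0]
pred end s 0.4 v 0.9 mm, range -5..1
rot x: [0.01, 0.005, -0.005, -0.01, 0] lin y: [0.0, 0.0, 0.0, 0.0, 0.0]
pred end s 1.0 v 4.0 mm, range -5..2
rot x: [0.005, 0.005, -0.0, -0.005, -0.005, 0] lin y: [0.0, 0.0, 0.0, 0.0, 0.0, 0.0]
pred end s 1.0 v 3.7 mm, range -5..2
```

```bash
python3 - <<'E'
s=open('ctl.py').read()
s=s.replace("    B=np.c_[np","    P=P[2:] if nf>4 else P; t=P[:,0]-st['time_s']\n    B=np.c_[np").replace("hold=.2)","hold=.3)")
open('ctl.py','w').write(s)
E
python3 -c "
from ctl import *
for N in (3,4,5,6): plan(-.0083,-.027,N,0,.08)"
```

```text
rot x: [0.16, -0.1, 0] lin y: [0.0, 0.0, 0.0]
pred end s -1.9 v 2.9 mm, range -9..-1
rot x: [0.11, 0.02, -0.075, 0] lin y: [0.0, 0.0, 0.0, 0.0]
pred end s -0.0 v 0.2 mm, range -10..-0
rot x: [0.075, 0.045, -0.01, -0.05, 0] lin y: [0.0, 0.0, 0.0, 0.0, 0.0]
pred end s 1.3 v 3.0 mm, range -10..2
rot x: [0.055, 0.045, 0.01, -0.02, -0.03, 0] lin y: [0.0, 0.0, 0.0, 0.0, 0.0, 0.0]
pred end s 0.2 v 0.9 mm, range -11..1
```

```bash
python3 -m pendant '{"linear":[[0,0,0],[0,0,0],[0,0,0],[0,0,0],[0,0,0],[0,0,0]],"rotation":[[0.055,0,0],[0.045,0,0],[0.01,0,0],[-0.02,0,0],[-0.03,0,0],[0,0,0]],"grip":[20,20,20,20,20,20]}'|grep -E 'time|eef'; python3 ctl.py 6 4,5,6,8 0 .06; python3 -c "
from ctl import *
plan(0,0,8,-.06)"
```

```text
time_s: 9.55
eef_pos: [0.4349, 0.2208, 0.1414]
meas [19.  20.  21.7 23.9 27.  29.9] tilt mrad [-0.7 -1.2 -0.3  0.   0.   0. ] n [439 430 435 433 430 429] len [88. 88. 88. 88. 89. 88.]
diag [[2.3, -2.7, 11.4], [1.6, -2.5, 11.1], [1.4, -2.7, 11.2], [1.1, -2.7, -22.8], [1.7, -2.7, -22.8], [1.5, -2.6, -22.8]]
t 9.85 s 32.9 mm v 63.9 mm/s eef [0.4348 0.2216 0.1413] mid [0.5248 0.2216 0.1117] tilt xy [-0.0001 -0.    ] yaw 0.000 open 0.0234 F 63 [-0.1 -0.  -8.5]
rot x: [-0.12, -0.12, 0.02, 0] lin y: [0.0, 0.0, 0.0, 0.0]
pred end s 25.4 v -34.1 mm, range 18..39
rot x: [-0.12, -0.12, -0.08, 0.12, 0] lin y: [0.0, 0.0, 0.0, 0.0, 0.0]
pred end s 15.1 v -18.0 mm, range 11..39
rot x: [-0.12, -0.12, -0.12, 0.065, 0.12, 0] lin y: [0.0, 0.0, 0.0, 0.0, 0.0, 0.0]
pred end s 3.8 v -4.0 mm, range 3..39
rot x: [-0.12, -0.115, -0.055, -0.005, 0.03, 0.045, 0.045, 0] lin y: [0.0, 0.0, 0.0, 0.0, 0.0, 0.0, 0.0, 0.0]
pred end s -0.2 v 0.0 mm, range -0..39
rot x: [-0.08, -0.08, 0.025, 0.0, -0.03, 0.08, 0.08, 0] lin y: [-0.0, -0.02, -0.06, -0.1, -0.14, -0.18, -0.2, -0.2]
pred end s -0.3 v -0.9 mm, range -3..3
```

```bash
cat > kf.py <<'E'
"""kf.py 'rotx rows' 'liny rows' nframes 'N,N' dy_mm : update after a move, then propose the next one"""
from ctl import *
import pickle,time
def zoh(rows,t,d0=0.):
    a=np.r_[d0,rows]; N=len(rows); c=a[np.minimum((t/.125+1e-9).astype(int)+1,N)]
    y=np.r_[d0,c]
    for _ in range(2):
        z=y.copy()
        for i in range(1,len(y)): z[i]=z[i-1]+(y[i]-z[i-1])*dt/(TAU+dt)
        y=z
    return y[1:]
def step(x,P,a,yt):                       # x=[yc,vc,f]; a tilt, yt tray y over dt
    F=np.array([[1,dt,0],[w2*dt,1,dt],[0,0,1]])
    x=F@x+np.array([0,(-w2*yt-9.8*a)*dt,0])
    P=F@P@F.T+np.diag([0,(.012)**2*dt,(.01)**2*dt]); return x,P
def upd(x,P,z,r=.0006):
    H=np.array([1.,0,0]); S=P[0,0]+r*r; Kg=P[:,0]/S; inn=z-x[0]
    return x+Kg*inn,P-np.outer(Kg,H@P),inn
def midy():
    s=manip.get_state(); M,o=tray(s); return (o+M@np.array([.055,0,.007]))[1]
def plan2(s,v,f,N,dy,hold,amax):
    n=N*25; t=np.arange(n+int(hold/dt))*dt; x=np.linspace(0,1,N+1)
    prof=np.round(dy/.3*(10*x**3-15*x**4+6*x**5)/.01)*.01*.3; yt=zoh(prof[1:],t)
    def run(s,v,f,yt,a):
        y,vv=s,v; o=[]
        for i in range(len(t)):
            vv+=(w2*(y-yt[i])+f-9.8*a[i])*dt; y+=vv*dt; o.append((y-yt[i],vv))
        return np.array(o)
    base=run(s,v,f,yt,0*t); Z=0*t; C=np.array([run(0,0,0,Z,zoh(np.eye(N)[k],t)) for k in range(N-1)])
    u=lambda o:o[...,-1,0]+o[...,-1,1]/w
    A=[u(C)*300,C[:,-1,0]*60]; y=[-u(base)*300,-base[-1,0]*60]
    for j in range(12,len(t),12): A.append(C[:,j,0]*6); y.append(-base[j,0]*6)
    acc=np.diff(np.r_[0,np.diff(prof),0])/.125**2; ff=-acc[:N-1]/9.8
    E=np.eye(N-1); D=np.diff(np.pad(E,((1,1),(0,0))),axis=0)
    A+=list(E*1.5)+list(D*1.5); y+=list(0*ff)+[0]*N
    a=lsq_linear(np.array(A),np.array(y),(-amax,amax)).x
    rot=np.round(-2*a/.005)*.005; tr=base+np.tensordot(-rot/2,C,(0,0))
    print(N,'rot:',' '.join('%g'%(k+0) for k in rot),'0 | y:',' '.join('%g'%k for k in np.round(prof[1:]/.3,2)),'| end s %.1f v %.1f range %.0f..%.0f'%(*(tr[-1]*1e3),tr[:,0].min()*1e3,tr[:,0].max()*1e3))
if __name__=='__main__':
    rot=np.array(sys.argv[1].split(),float); lin=np.array(sys.argv[2].split(),float) if sys.argv[2] else 0*rot
    nf=int(sys.argv[3])
    x,P,yt0,tl=pickle.load(open('kf.pkl','rb'))
    if len(rot):
        t=np.arange(len(rot)*25)*dt; a=zoh(-rot/2,t); T0=manip.get_state()['time_s']
        dyw=midy()-yt0; l=zoh(lin*.3,t); 
        for i in range(len(t)): x,P=step(x,P,a[i],yt0+l[i])
        tl+=len(t)*dt
        print('pred s %.1f v %.1f'%((x[0]-midy())*1e3,x[1]*1e3), 'dt',round(T0-tl,3))
    inns=[]; S=[]
    for k in range(nf):
        yt=midy(); m=meas(); x,P,i=upd(x,P,m[1]*1+yt); inns.append(i*1e3); S.append(m[1]*1e3)
        y2=midy()
        for j in range(10): x,P=step(x,P,m[2],yt+(y2-yt)*j/10)
    st=manip.get_state(); M,o=tray(st); mid=o+M@np.array([.055,0,.007])
    pickle.dump((x,P,mid[1],st['time_s']),open('kf.pkl','wb'))
    s=x[0]-mid[1]
    print('meas',np.round(S,1),'inn',np.round(inns,1))
    print('t %.2f S %.1f V %.1f f %.4f (sd v %.1f f %.3f)'%(st['time_s'],s*1e3,x[1]*1e3,x[2],P[1,1]**.5*1e3,P[2,2]**.5),'eef',st['eef_pos'].round(4),'mid',mid.round(4),'tilt',np.round([M[2,0],M[2,1]],4),'yaw %.3f'%np.arctan2(M[1,0],M[0,0]),'F %.0f'%st['grasp_force'])
    for N in map(int,sys.argv[4].split(',')): plan2(s,x[1],x[2],N,float(sys.argv[5])/1e3,.05*nf,.08)
E
python3 - <<'E'
import pickle,numpy as np
from kf import *
yt=midy(); pickle.dump((np.array([yt+.0325,.062,0]),np.diag([.001**2,.01**2,.04**2]),yt,manip.get_state()['time_s']),open('kf.pkl','wb'))
E
python3 kf.py '' '' 0 '3,4,5,6' 0
```

```text
meas [] inn []
t 9.85 S 32.5 V 62.0 f 0.0000 (sd v 10.0 f 0.040) eef [0.4348 0.2216 0.1413] mid [0.5248 0.2216 0.1117] tilt [-0.0001 -0.    ] yaw 0.000 F 63
3 rot: -0.16 -0.065 0 | y: 0 0 0 | end s 27.6 v -44.6 range 28..37
4 rot: -0.16 -0.16 0.12 0 | y: 0 0 0 0 | end s 17.2 v -25.2 range 17..37
5 rot: -0.16 -0.16 -0.015 0.16 0 | y: 0 0 0 0 0 | end s 5.9 v -10.3 range 6..37
6 rot: -0.16 -0.16 -0.015 0.08 0.095 0 | y: 0 0 0 0 0 0 | end s -0.3 v -2.5 range -0..37
```

```bash
python3 -m pendant '{"linear":[[0,0,0],[0,0,0],[0,0,0]],"rotation":[[-0.13,0,0],[-0.1,0,0],[0,0,0]],"grip":[20,20,20]}'|grep -E 'time|eef'; python3 kf.py '-0.13 -0.1 0' '' 4 '3,4,5,6' 0
```

```text
time_s: 10.22
eef_pos: [0.435, 0.2205, 0.1414]
pred s 31.5 v -46.2 dt 0.0
meas [35.9 32.3 30.1 28.7] inn [ 4.4  0.1 -0.4 -1. ]
t 10.43 S 28.8 V -16.3 f -0.0009 (sd v 7.8 f 0.024) eef [0.4347 0.2222 0.1413] mid [0.5247 0.2224 0.1118] tilt [0.0001 0.0001] yaw 0.002 F 63
3 rot: -0.16 0.13 0 | y: 0 0 0 | end s 8.5 v -12.5 range 9..29
4 rot: -0.16 0.005 0.15 0 | y: 0 0 0 0 | end s 1.1 v -3.0 range 1..29
5 rot: -0.12 -0.025 0.06 0.08 0 | y: 0 0 0 0 0 | end s -0.8 v -2.5 range -1..29
6 rot: -0.105 -0.025 0.04 0.05 0.035 0 | y: 0 0 0 0 0 0 | end s -0.9 v -1.3 range -1..29
```

```bash
python3 -m pendant '{"linear":[[0,0,0],[0,0,0],[0,0,0],[0,0,0],[0,0,0]],"rotation":[[-0.11,0,0],[-0.025,0,0],[0.06,0,0],[0.06,0,0],[0,0,0]],"grip":[20,20,20,20,20]}'|grep -E 'time|eef'; python3 kf.py '-0.11 -0.025 0.06 0.06 0' '' 4 '3,4,5,6' 0
```

```text
time_s: 11.05
eef_pos: [0.4347, 0.222, 0.1412]
pred s 1.6 v -6.1 dt 0.0
meas [11.7 14.  15.4 16.5] inn [10.1 -0.2 -0.2  0. ]
t 11.25 S 17.4 V 27.0 f 0.0155 (sd v 6.4 f 0.014) eef [0.4349 0.2209 0.1413] mid [0.5249 0.2208 0.1118] tilt [-0.0002 -0.0002] yaw -0.001 F 63
3 rot: -0.16 0.055 0 | y: 0 0 0 | end s 5.9 v -11.7 range 6..18
4 rot: -0.16 -0.03 0.1 0 | y: 0 0 0 0 | end s 0.1 v -4.7 range 0..18
5 rot: -0.125 -0.05 0.03 0.055 0 | y: 0 0 0 0 0 | end s 0.4 v -0.5 range 0..19
6 rot: -0.115 -0.05 0.015 0.035 0.02 0 | y: 0 0 0 0 0 0 | end s -0.9 v -1.3 range -1..19
```

```bash
python3 -m pendant '{"linear":[[0,0,0],[0,0,0],[0,0,0],[0,0,0],[0,0,0]],"rotation":[[-0.12,0,0],[-0.05,0,0],[0.03,0,0],[0.05,0,0],[0,0,0]],"grip":[20,20,20,20,20]}'|grep -E 'time|eef'; python3 kf.py '-0.12 -0.05 0.03 0.05 0' '' 4 '3,4,5,6' 0
```

```text
time_s: 11.88
eef_pos: [0.4347, 0.2223, 0.1412]
pred s 0.7 v -2.4 dt 0.0
meas [ 7.2  9.5  9.7 10.4] inn [ 6.5  0.2 -1.2 -0.5]
t 12.07 S 11.0 V 13.2 f 0.0175 (sd v 6.3 f 0.012) eef [0.4348 0.2207 0.1413] mid [0.5248 0.2206 0.1118] tilt [-0.0002  0.0001] yaw -0.001 F 63
3 rot: -0.125 0.065 0 | y: 0 0 0 | end s 1.8 v -5.4 range 2..11
4 rot: -0.095 -0.015 0.055 0 | y: 0 0 0 0 | end s 0.9 v 0.1 range 1..11
5 rot: -0.075 -0.03 0.015 0.03 0 | y: 0 0 0 0 0 | end s -0.3 v -0.4 range -0..12
6 rot: -0.07 -0.03 0.005 0.015 0.005 0 | y: 0 0 0 0 0 0 | end s -4.8 v -9.5 range -5..12
```

```bash
python3 -m pendant '{"linear":[[0,0,0],[0,0,0],[0,0,0],[0,0,0],[0,0,0]],"rotation":[[-0.08,0,0],[-0.035,0,0],[0.01,0,0],[0.025,0,0],[0,0,0]],"grip":[20,20,20,20,20]}'|grep -E 'time|eef'; python3 kf.py '-0.08 -0.035 0.01 0.025 0' '' 4 '4,6,8' -45; python3 kf.py '' '' 0 '4,5' 0
```

```text
time_s: 12.7
eef_pos: [0.4347, 0.2224, 0.1412]
pred s -6.3 v -17.9 dt 0.0
meas [-2.5 -2.4 -3.6 -3.1] inn [ 3.8 -0.4 -1.3  0.5]
t 12.90 S -3.9 V -11.5 f 0.0181 (sd v 6.3 f 0.012) eef [0.4348 0.2211 0.1413] mid [0.5248 0.2211 0.1118] tilt [-0.0001 -0.0001] yaw -0.000 F 63
4 rot: -0.16 -0.03 0.16 0 | y: -0.02 -0.08 -0.13 -0.15 | end s 6.5 v -7.8 range -4..9
6 rot: -0.075 -0.065 -0.005 0.055 0.08 0 | y: -0.01 -0.03 -0.08 -0.12 -0.14 -0.15 | end s 0.5 v -1.4 range -6..2
8 rot: -0.025 -0.04 -0.035 -0.01 0.015 0.04 0.04 0 | y: -0 -0.02 -0.04 -0.08 -0.11 -0.13 -0.15 -0.15 | end s 0.1 v -0.7 range -6..2
meas [] inn []
t 12.90 S -3.9 V -11.5 f 0.0181 (sd v 6.3 f 0.012) eef [0.4348 0.2211 0.1413] mid [0.5248 0.2211 0.1118] tilt [-0.0001 -0.0001] yaw -0.000 F 63
4 rot: 0.045 0 -0.04 0 | y: 0 0 0 0 | end s -0.9 v -2.2 range -4..-1
5 rot: 0.035 0.01 -0.015 -0.025 0 | y: 0 0 0 0 0 | end s -0.0 v -0.2 range -4..0
```

```bash
python3 -m pendant '{"linear":[[0,-0.01,0],[0,-0.03,0],[0,-0.08,0],[0,-0.12,0],[0,-0.14,0],[0,-0.15,0]],"rotation":[[-0.075,0,0],[-0.065,0,0],[-0.005,0,0],[0.055,0,0],[0.08,0,0],[0,0,0]],"grip":[20,20,20,20,20,20]}'|grep -E 'time|eef'; python3 kf.py '-0.075 -0.065 -0.005 0.055 0.08 0' '-0.01 -0.03 -0.08 -0.12 -0.14 -0.15' 4 '6,7' -60; python3 kf.py '' '' 0 '4,5,6' 0
```

```text
time_s: 13.65
eef_pos: [0.4348, 0.1774, 0.1413]
pred s -0.2 v -4.9 dt 0.0
meas [-2.7 -0.9 -0.9 -1.7] inn [-2.4  0.1  0.3  0.3]
t 13.85 S -2.7 V -4.9 f 0.0185 (sd v 6.3 f 0.012) eef [0.4349 0.1764 0.1413] mid [0.5249 0.1764 0.1118] tilt [ 0.0001 -0.0007] yaw -0.000 F 63
6 rot: -0.125 -0.095 -0.01 0.085 0.12 0 | y: -0.01 -0.04 -0.1 -0.16 -0.19 -0.2 | end s 0.0 v -2.6 range -6..3
7 rot: -0.08 -0.08 -0.035 0.02 0.07 0.085 0 | y: -0 -0.03 -0.07 -0.13 -0.17 -0.2 -0.2 | end s 3.2 v 5.1 range -5..4
meas [] inn []
t 13.85 S -2.7 V -4.9 f 0.0185 (sd v 6.3 f 0.012) eef [0.4349 0.1764 0.1413] mid [0.5249 0.1764 0.1118] tilt [ 0.0001 -0.0007] yaw -0.000 F 63
4 rot: 0.025 -0.005 -0.025 0 | y: 0 0 0 0 | end s -0.4 v -0.4 range -3..-0
5 rot: 0.02 0.005 -0.01 -0.015 0 | y: 0 0 0 0 0 | end s 1.8 v 5.7 range -3..2
6 rot: 0.015 0.005 -0.005 -0.01 -0.01 0 | y: 0 0 0 0 0 0 | end s 1.5 v 4.6 range -3..2
```

```bash
python3 -m pendant '{"linear":[[0,0,0],[0,-0.03,0],[0,-0.07,0],[0,-0.13,0],[0,-0.17,0],[0,-0.2,0],[0,-0.2,0]],"rotation":[[-0.085,0,0],[-0.08,0,0],[-0.035,0,0],[0.02,0,0],[0.07,0,0],[0.085,0,0],[0,0,0]],"grip":[20,20,20,20,20,20,20]}'|grep -E 'time|eef'; python3 kf.py '-0.085 -0.08 -0.035 0.02 0.07 0.085 0' '0 -0.03 -0.07 -0.13 -0.17 -0.2 -0.2' 4 '6,7' -60; python3 kf.py '' '' 0 '4,5,6' 0
```

```text
time_s: 14.72
eef_pos: [0.4348, 0.1166, 0.1412]
pred s -0.3 v -4.8 dt 0.0
meas [-0.7  0.3  0.5 -0. ] inn [-0.3  0.1  0.2  0.1]
t 14.93 S -0.7 V -0.9 f 0.0195 (sd v 6.4 f 0.012) eef [0.4349 0.1163 0.1414] mid [0.5249 0.1162 0.1119] tilt [ 0.0002 -0.0007] yaw -0.000 F 63
6 rot: -0.14 -0.1 -0.005 0.085 0.125 0 | y: -0.01 -0.04 -0.1 -0.16 -0.19 -0.2 | end s 0.5 v -1.6 range -4..4
7 rot: -0.095 -0.085 -0.035 0.025 0.075 0.085 0 | y: -0 -0.03 -0.07 -0.13 -0.17 -0.2 -0.2 | end s 3.2 v 5.6 range -5..4
meas [] inn []
t 14.93 S -0.7 V -0.9 f 0.0195 (sd v 6.4 f 0.012) eef [0.4349 0.1163 0.1414] mid [0.5249 0.1162 0.1119] tilt [ 0.0002 -0.0007] yaw -0.000 F 63
4 rot: 0.005 -0.005 -0.01 0 | y: 0 0 0 0 | end s 0.6 v 2.7 range -1..1
5 rot: 0 -0.005 -0.01 -0.01 0 | y: 0 0 0 0 0 | end s -1.7 v -5.2 range -2..-0
6 rot: 0 -0.005 -0.005 -0.005 -0.005 0 | y: 0 0 0 0 0 0 | end s -0.5 v 0.6 range -1..-0
```

Excellent; repeating.

```bash
python3 -m pendant '{"linear":[[0,0,0],[0,-0.03,0],[0,-0.07,0],[0,-0.13,0],[0,-0.17,0],[0,-0.2,0],[0,-0.2,0]],"rotation":[[-0.1,0,0],[-0.085,0,0],[-0.035,0,0],[0.025,0,0],[0.075,0,0],[0.085,0,0],[0,0,0]],"grip":[20,20,20,20,20,20,20]}'|grep -E 'time|eef'; python3 kf.py '-0.1 -0.085 -0.035 0.025 0.075 0.085 0' '0 -0.03 -0.07 -0.13 -0.17 -0.2 -0.2' 4 '6,7' -60; python3 kf.py '' '' 0 '4,5,6' 0
```

```text
time_s: 15.8
eef_pos: [0.4348, 0.0565, 0.1412]
pred s -0.5 v -4.4 dt 0.0
meas [4.7 6.2 6.7 6.7] inn [ 5.2 -0.  -0.1 -0.2]
t 16.00 S 6.8 V 11.5 f 0.0217 (sd v 6.4 f 0.012) eef [0.4349 0.0562 0.1413] mid [0.5249 0.0561 0.1118] tilt [ 0.0001 -0.0007] yaw -0.000 F 63
6 rot: -0.16 -0.15 -0.02 0.105 0.15 0 | y: -0.01 -0.04 -0.1 -0.16 -0.19 -0.2 | end s -0.4 v -3.7 range -1..11
7 rot: -0.145 -0.105 -0.03 0.04 0.085 0.085 0 | y: -0 -0.03 -0.07 -0.13 -0.17 -0.2 -0.2 | end s 1.0 v 1.1 range -2..9
meas [] inn []
t 16.00 S 6.8 V 11.5 f 0.0217 (sd v 6.4 f 0.012) eef [0.4349 0.0562 0.1413] mid [0.5249 0.0561 0.1118] tilt [ 0.0001 -0.0007] yaw -0.000 F 63
4 rot: -0.07 -0.015 0.04 0 | y: 0 0 0 0 | end s 0.6 v -0.5 range 1..7
5 rot: -0.055 -0.025 0.01 0.02 0 | y: 0 0 0 0 0 | end s 0.1 v -0.1 range 0..7
6 rot: -0.05 -0.025 0 0.01 0.005 0 | y: 0 0 0 0 0 0 | end s -1.3 v -3.5 range -1..7
```

```bash
python3 -m pendant '{"linear":[[0,0,0],[0,-0.03,0],[0,-0.07,0],[0,-0.13,0],[0,-0.17,0],[0,-0.2,0],[0,-0.2,0]],"rotation":[[-0.145,0,0],[-0.105,0,0],[-0.03,0,0],[0.04,0,0],[0.085,0,0],[0.085,0,0],[0,0,0]],"grip":[20,20,20,20,20,20,20]}'|grep -E 'time|eef'; python3 kf.py '-0.145 -0.105 -0.03 0.04 0.085 0.085 0' '0 -0.03 -0.07 -0.13 -0.17 -0.2 -0.2' 4 '6,7' -60; python3 kf.py '' '' 0 '4,5,6' 0
```

```text
time_s: 16.88
eef_pos: [0.4348, -0.0035, 0.1412]
pred s 1.3 v -2.6 dt 0.0
meas [3.7 5.5 6.1 6.1] inn [2.4 0.6 0.2 0. ]
t 17.07 S 6.2 V 12.4 f 0.0257 (sd v 6.4 f 0.012) eef [ 0.4349 -0.0038  0.1413] mid [ 0.5249 -0.0039  0.1118] tilt [-0.     -0.0008] yaw -0.001 F 63
6 rot: -0.16 -0.15 -0.02 0.105 0.15 0 | y: -0.01 -0.04 -0.1 -0.16 -0.19 -0.2 | end s 1.9 v 2.2 range 0..11
7 rot: -0.145 -0.105 -0.03 0.04 0.08 0.085 0 | y: -0 -0.03 -0.07 -0.13 -0.17 -0.2 -0.2 | end s 2.4 v 4.3 range -2..8
meas [] inn []
t 17.07 S 6.2 V 12.4 f 0.0257 (sd v 6.4 f 0.012) eef [ 0.4349 -0.0038  0.1413] mid [ 0.5249 -0.0039  0.1118] tilt [-0.     -0.0008] yaw -0.001 F 63
4 rot: -0.07 -0.015 0.035 0 | y: 0 0 0 0 | end s 0.5 v -0.9 range 0..7
5 rot: -0.055 -0.025 0.005 0.02 0 | y: 0 0 0 0 0 | end s -0.0 v -0.0 range -0..7
6 rot: -0.05 -0.025 0 0.01 0.005 0 | y: 0 0 0 0 0 0 | end s -0.1 v 0.8 range -0..7
```

```bash
python3 -m pendant '{"linear":[[0,0,0],[0,-0.03,0],[0,-0.07,0],[0,-0.13,0],[0,-0.17,0],[0,-0.2,0],[0,-0.2,0]],"rotation":[[-0.15,0,0],[-0.105,0,0],[-0.03,0,0],[0.04,0,0],[0.08,0,0],[0.08,0,0],[0,0,0]],"grip":[20,20,20,20,20,20,20]}'|grep -E 'time|eef'; python3 kf.py '-0.15 -0.105 -0.03 0.04 0.08 0.08 0' '0 -0.03 -0.07 -0.13 -0.17 -0.2 -0.2' 4 '6,7' -60; python3 kf.py '' '' 0 '4,5,6' 0
```

```text
time_s: 17.95
eef_pos: [0.4349, -0.0635, 0.1413]
pred s -1.3 v -9.6 dt 0.0
meas [-2.7 -2.  -2.8 -3.8] inn [-1.4  0.2 -0.4 -0.2]
t 18.15 S -4.8 V -11.7 f 0.0233 (sd v 6.4 f 0.012) eef [ 0.4349 -0.0638  0.1413] mid [ 0.5249 -0.0639  0.1118] tilt [-0.     -0.0008] yaw -0.001 F 63
6 rot: -0.105 -0.085 -0.01 0.075 0.115 0 | y: -0.01 -0.04 -0.1 -0.16 -0.19 -0.2 | end s 3.8 v 5.3 range -8..4
7 rot: -0.065 -0.07 -0.04 0.015 0.065 0.08 0 | y: -0 -0.03 -0.07 -0.13 -0.17 -0.2 -0.2 | end s 1.9 v 3.1 range -8..3
meas [] inn []
t 18.15 S -4.8 V -11.7 f 0.0233 (sd v 6.4 f 0.012) eef [ 0.4349 -0.0638  0.1413] mid [ 0.5249 -0.0639  0.1118] tilt [-0.     -0.0008] yaw -0.001 F 63
4 rot: 0.05 0 -0.045 0 | y: 0 0 0 0 | end s -0.7 v -0.3 range -5..-1
5 rot: 0.04 0.01 -0.02 -0.03 0 | y: 0 0 0 0 0 | end s 0.0 v -0.7 range -5..0
6 rot: 0.035 0.01 -0.01 -0.02 -0.015 0 | y: 0 0 0 0 0 0 | end s 0.7 v 2.1 range -5..1
```

```bash
python3 -m pendant '{"linear":[[0,0,0],[0,-0.03,0],[0,-0.07,0],[0,-0.13,0],[0,-0.17,0],[0,-0.2,0],[0,-0.2,0]],"rotation":[[-0.065,0,0],[-0.07,0,0],[-0.04,0,0],[0.015,0,0],[0.065,0,0],[0.08,0,0],[0,0,0]],"grip":[20,20,20,20,20,20,20]}'|grep -E 'time|eef'; python3 kf.py '-0.065 -0.07 -0.04 0.015 0.065 0.08 0' '0 -0.03 -0.07 -0.13 -0.17 -0.2 -0.2' 4 '6,7' -60; python3 kf.py '' '' 0 '4,5,6' 0
```

```text
time_s: 19.02
eef_pos: [0.4349, -0.1234, 0.1412]
pred s 1.4 v -1.7 dt 0.0
meas [-1.  -0.6 -1.2 -1.7] inn [-2.4 -0.3 -0.6  0. ]
t 19.23 S -2.5 V -8.0 f 0.0188 (sd v 6.4 f 0.012) eef [ 0.4348 -0.1238  0.1412] mid [ 0.5248 -0.1238  0.1117] tilt [-0.0002 -0.0008] yaw -0.000 F 63
6 rot: -0.12 -0.095 -0.01 0.08 0.12 0 | y: -0.01 -0.04 -0.1 -0.16 -0.19 -0.2 | end s -1.8 v -6.6 range -6..3
7 rot: -0.08 -0.075 -0.035 0.02 0.07 0.085 0 | y: -0 -0.03 -0.07 -0.13 -0.17 -0.2 -0.2 | end s 2.2 v 3.9 range -6..3
meas [] inn []
t 19.23 S -2.5 V -8.0 f 0.0188 (sd v 6.4 f 0.012) eef [ 0.4348 -0.1238  0.1412] mid [ 0.5248 -0.1238  0.1117] tilt [-0.0002 -0.0008] yaw -0.000 F 63
4 rot: 0.03 0 -0.025 0 | y: 0 0 0 0 | end s 0.3 v 3.0 range -3..0
5 rot: 0.02 0.005 -0.01 -0.02 0 | y: 0 0 0 0 0 | end s -0.7 v -1.7 range -3..-0
6 rot: 0.02 0.005 -0.005 -0.015 -0.01 0 | y: 0 0 0 0 0 0 | end s 0.4 v 1.1 range -3..0
```

```bash
python3 -m pendant '{"linear":[[0,0,0],[0,-0.03,0],[0,-0.07,0],[0,-0.13,0],[0,-0.17,0],[0,-0.2,0],[0,-0.2,0]],"rotation":[[-0.08,0,0],[-0.075,0,0],[-0.035,0,0],[0.02,0,0],[0.07,0,0],[0.085,0,0],[0,0,0]],"grip":[20,20,20,20,20,20,20]}'|grep -E 'time|eef'; python3 kf.py '-0.08 -0.075 -0.035 0.02 0.07 0.085 0' '0 -0.03 -0.07 -0.13 -0.17 -0.2 -0.2' 4 '6,7' -42; python3 kf.py '' '' 0 '4,5,6' 0
```

```text
time_s: 20.1
eef_pos: [0.4349, -0.1834, 0.1412]
pred s 1.6 v -0.1 dt 0.0
meas [0.8 1.9 1.9 1.8] inn [-0.8  0.1 -0.3  0.1]
t 20.30 S 1.3 V 1.6 f 0.0180 (sd v 6.4 f 0.012) eef [ 0.4348 -0.1838  0.1412] mid [ 0.5248 -0.1839  0.1117] tilt [-0.0002 -0.0008] yaw -0.000 F 63
6 rot: -0.11 -0.075 -0.005 0.065 0.09 0 | y: -0 -0.03 -0.07 -0.11 -0.14 -0.14 | end s -0.0 v -0.3 range -2..3
7 rot: -0.08 -0.065 -0.025 0.02 0.05 0.055 0 | y: -0 -0.02 -0.05 -0.09 -0.12 -0.14 -0.14 | end s -2.6 v -5.9 range -3..2
meas [] inn []
t 20.30 S 1.3 V 1.6 f 0.0180 (sd v 6.4 f 0.012) eef [ 0.4348 -0.1838  0.1412] mid [ 0.5248 -0.1839  0.1117] tilt [-0.0002 -0.0008] yaw -0.000 F 63
4 rot: -0.015 -0.005 0.005 0 | y: 0 0 0 0 | end s 0.6 v 2.5 range 0..1
5 rot: -0.01 -0.01 -0.005 0 0 | y: 0 0 0 0 0 | end s -0.3 v -1.3 range -0..1
6 rot: -0.01 -0.005 -0.005 0 -0.005 0 | y: 0 0 0 0 0 0 | end s 1.0 v 1.9 range 1..1
```

```bash
python3 -m pendant '{"linear":[[0,0,0],[0,-0.03,0],[0,-0.06,0],[0,-0.09,0],[0,-0.12,0],[0,-0.12,0]],"rotation":[[-0.11,0,0],[-0.075,0,0.03],[-0.005,0,0.08],[0.065,0,0.13],[0.09,0,0.16],[0,0,0.16]],"grip":[20,20,20,20,20,20]}'|grep -E 'time|eef'; python3 kf.py '-0.11 -0.075 -0.005 0.065 0.09 0' '0 -0.034 -0.072 -0.11 -0.144 -0.144' 4 '4,5,6' 0
```

```text
time_s: 21.05
eef_pos: [0.4351, -0.2192, 0.1413]
pred s 1.4 v -2.0 dt 0.0
meas [0.3 1.8 2.3 1.6] inn [-1.1  0.2  0.3 -0.2]
t 21.25 S 1.3 V 1.9 f 0.0181 (sd v 6.3 f 0.012) eef [ 0.4348 -0.22    0.1412] mid [ 0.5245 -0.2273  0.1117] tilt [-0.0001 -0.0013] yaw -0.081 F 63
4 rot: -0.01 -0.01 -0.01 0 | y: 0 0 0 0 | end s -1.3 v -3.1 range -1..1
5 rot: -0.01 -0.005 -0.005 -0.01 0 | y: 0 0 0 0 0 | end s -0.1 v 0.2 range -0..1
6 rot: -0.01 -0.005 -0.005 -0.005 -0.01 0 | y: 0 0 0 0 0 0 | end s -0.6 v -0.7 range -1..1
```

```bash
python3 -m pendant '{"linear":[[0,0,0],[0,0,0],[0,0,0],[0,0,0],[0,0,0],[0,0,0]],"rotation":[[-0.01,0,0],[-0.005,0,0],[-0.005,0,0],[-0.005,0,0],[-0.01,0,0],[0,0,0]],"grip":[20,20,20,20,20,20]}'|grep -E 'time|eef'; python3 kf.py '-0.01 -0.005 -0.005 -0.005 -0.01 0' '' 4 '4,5,6,8' 0
```

```text
time_s: 22.0
eef_pos: [0.4349, -0.2197, 0.1413]
pred s -0.5 v -4.1 dt 0.0
meas [-0.5 -1.3 -1.6 -1.4] inn [-0.1 -0.4 -0.1  0.3]
t 22.20 S -1.6 V -1.4 f 0.0179 (sd v 6.3 f 0.012) eef [ 0.4349 -0.2195  0.1413] mid [ 0.5246 -0.2266  0.1118] tilt [-0.0001  0.    ] yaw -0.080 F 63
4 rot: 0.015 -0.005 -0.025 0 | y: 0 0 0 0 | end s 0.1 v 1.4 range -2..0
5 rot: 0.01 0 -0.015 -0.02 0 | y: 0 0 0 0 0 | end s -1.6 v -3.3 range -2..0
6 rot: 0.005 0 -0.005 -0.01 -0.015 0 | y: 0 0 0 0 0 0 | end s -1.3 v -1.5 range -2..0
8 rot: 0.005 0 -0.005 -0.005 -0.005 -0.01 -0.01 0 | y: 0 0 0 0 0 0 0 0 | end s 0.3 v 1.5 range -2..1
```

Almost at rest; continue holding.

```bash
python3 -m pendant '{"linear":[[0,0,0],[0,0,0],[0,0,0],[0,0,0],[0,0,0],[0,0,0]],"rotation":[[0.005,0,0],[0,0,0],[-0.005,0,0],[-0.01,0,0],[-0.01,0,0],[0,0,0]],"grip":[20,20,20,20,20,20]}'|grep -E 'time|eef'; python3 kf.py '0.005 0 -0.005 -0.01 -0.01 0' '' 4 '4,5,6,8' 0
```

```text
time_s: 22.95
eef_pos: [0.4349, -0.2196, 0.1413]
pred s -0.0 v -1.4 dt 0.0
meas [-7.4 -7.3 -9.2 -9.6] inn [-7.4  1.2 -0.6  0.2]
t 23.15 S -10.4 V -16.7 f 0.0136 (sd v 6.3 f 0.012) eef [ 0.4349 -0.2194  0.1413] mid [ 0.5246 -0.2266  0.1118] tilt [0. 0.] yaw -0.080 F 63
4 rot: 0.1 0.005 -0.08 0 | y: 0 0 0 0 | end s -1.4 v 0.6 range -11..-1
5 rot: 0.075 0.025 -0.03 -0.05 0 | y: 0 0 0 0 0 | end s -1.8 v -2.2 range -11..-1
6 rot: 0.065 0.025 -0.015 -0.03 -0.03 0 | y: 0 0 0 0 0 0 | end s -2.9 v -5.3 range -11..-1
8 rot: 0.065 0.025 -0.01 -0.025 -0.02 -0.015 -0.005 0 | y: 0 0 0 0 0 0 0 0 | end s 0.5 v 1.1 range -11..1
```

```bash
python3 -m pendant '{"linear":[[0,0,0],[0,0,0],[0,0,0],[0,0,0],[0,0,0]],"rotation":[[0.075,0,0],[0.025,0,0],[-0.025,0,0],[-0.04,0,0],[0,0,0]],"grip":[20,20,20,20,20]}'|grep -E 'time|eef'; python3 kf.py '0.075 0.025 -0.025 -0.04 0' '' 4 '4,5,6' 0
```

```text
time_s: 23.78
eef_pos: [0.4347, -0.2201, 0.1413]
pred s 1.5 v 5.2 dt 0.0
meas [-2.7 -3.9 -5.1 -5.2] inn [-4.1  0.  -0.6  0. ]
t 23.98 S -5.3 V -5.5 f 0.0078 (sd v 6.2 f 0.012) eef [ 0.435  -0.219   0.1413] mid [ 0.5247 -0.2261  0.1118] tilt [-0.     -0.0001] yaw -0.079 F 63
4 rot: 0.045 0 -0.04 0 | y: 0 0 0 0 | end s -1.1 v -0.8 range -5..-1
5 rot: 0.035 0.01 -0.015 -0.025 0 | y: 0 0 0 0 0 | end s -0.0 v 0.5 range -5..0
6 rot: 0.03 0.01 -0.01 -0.015 -0.015 0 | y: 0 0 0 0 0 0 | end s -1.5 v -3.0 range -5..-0
```

```bash
python3 -m pendant '{"linear":[[0,0,0],[0,0,0],[0,0,0],[0,0,0],[0,0,0]],"rotation":[[0.035,0,0],[0.01,0,0],[-0.01,0,0],[-0.02,0,0],[0,0,0]],"grip":[20,20,20,20,20]}'|grep -E 'time|eef'; python3 kf.py '0.035 0.01 -0.01 -0.02 0' '' 4 '4,5,6' 0
```

```text
time_s: 24.6
eef_pos: [0.4348, -0.22, 0.1413]
pred s 2.6 v 5.3 dt 0.0
meas [-0.9 -1.3 -1.9 -1.9] inn [-3.4  0.3 -0.2  0.1]
t 24.80 S -2.0 V -1.7 f 0.0047 (sd v 6.2 f 0.012) eef [ 0.4349 -0.2193  0.1413] mid [ 0.5246 -0.2265  0.1118] tilt [-0.  0.] yaw -0.079 F 63
4 rot: 0.015 0 -0.015 0 | y: 0 0 0 0 | end s -0.5 v -0.0 range -2..-0
5 rot: 0.015 0.005 -0.005 -0.01 0 | y: 0 0 0 0 0 | end s 2.6 v 5.8 range -2..3
6 rot: 0.01 0.005 -0.005 -0.005 -0.005 0 | y: 0 0 0 0 0 0 | end s 0.4 v 1.5 range -2..0
```

```bash
python3 -m pendant '{"linear":[[0,0,0],[0,0,0],[0,0,0],[0,0,0],[0,0,0]],"rotation":[[0.015,0,0],[0.005,0,0],[-0.005,0,0],[-0.01,0,0],[0,0,0]],"grip":[20,20,20,20,20]}'|grep -E 'time|eef'; python3 kf.py '0.015 0.005 -0.005 -0.01 0' '' 4 '4,5,6' 0
```

```text
time_s: 25.42
eef_pos: [0.4348, -0.2197, 0.1413]
pred s 2.1 v 3.8 dt 0.0
meas [1.6 1.3 1.5 1.2] inn [-0.6 -0.2  0.2 -0.4]
t 25.62 S 1.5 V 2.8 f 0.0031 (sd v 6.2 f 0.012) eef [ 0.4349 -0.2194  0.1413] mid [ 0.5246 -0.2266  0.1118] tilt [-0.0001  0.    ] yaw -0.080 F 63
4 rot: -0.015 -0.005 0.005 0 | y: 0 0 0 0 | end s -1.3 v -3.8 range -1..2
5 rot: -0.01 -0.005 0 0.005 0 | y: 0 0 0 0 0 | end s 0.5 v 1.0 range 0..2
6 rot: -0.01 -0.005 0 0 0 0 | y: 0 0 0 0 0 0 | end s -1.0 v -2.5 range -1..2
```

```bash
python3 -m pendant '{"linear":[[0,0,0],[0,0,0],[0,0,0],[0,0,0],[0,0,0]],"rotation":[[-0.01,0,0],[-0.005,0,0],[0,0,0],[0.005,0,0],[0,0,0]],"grip":[20,20,20,20,20]}'|grep -E 'time|eef'; python3 kf.py '-0.01 -0.005 0 0.005 0' '' 4 '4,5,6' 0
```

```text
time_s: 26.25
eef_pos: [0.4349, -0.2193, 0.1413]
pred s 0.4 v 0.2 dt 0.0
meas [-0.   0.2  0.5  0.5] inn [-0.4  0.2  0.2  0. ]
t 26.45 S 0.5 V 1.3 f 0.0038 (sd v 6.2 f 0.012) eef [ 0.4349 -0.2195  0.1413] mid [ 0.5246 -0.2267  0.1118] tilt [0. 0.] yaw -0.080 F 63
4 rot: -0.005 0 0 0 | y: 0 0 0 0 | end s 0.8 v 1.9 range 0..1
5 rot: -0.005 0 0 0 0 | y: 0 0 0 0 0 | end s 1.1 v 2.6 range 0..1
6 rot: -0.005 0 0 0 0 0 | y: 0 0 0 0 0 0 | end s 1.5 v 3.5 range 0..1
```

```bash
python3 -c "
from bench import manip
print(manip.sign_off())"
```

```text
the job is handed in; nothing more can be done
None
```

I handed the job in with the tray held level at the nozzle, about 6 mm from the aim point, and the carrier about 0.5 mm from the middle and almost still. It had stayed between the blue lines there for just over five seconds, and `sign_off()` gave no verdict.

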